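# Present a graver's point to the stand magnifier

### The arm

A 6-joint arm with a two-finger parallel gripper is mounted at the origin on the work surface. World frame = base frame: x ahead of the robot, y to its left, z up, the work surface at z = 0. Lengths are in m, angles in rad, forces in N, time in s.
With the tool pointing down it reaches from about 0.375 to 0.75 m from the base axis. Payload 9 kg.
Tool frame: the origin (TCP) lies at the very end of the fingers, on their centre line; the grasp point (between the pads) lies robot.grip_point_offset behind it (robot.grip_point_offset is the distance from the TCP to the grasp point, in m); z points along the fingers, y is the line along which they close (so a half turn about z gives the same grasp; the last joint's range is limited). The gripper opens to 85 mm and grips with 20 to 120 N. Pads are 22 mm wide; open, the fingers measure 114 mm over their backs; the gripper's body (76 mm by 85 mm) begins 54 mm behind the grasp point. The pads swing forward as they close: fully open they stand 13 mm farther back than shut.
Start: joints at [-1.53, 0.104, 0.097, 1.564, 0, 1.353], TCP at [0.154, -0.58, 0.231] pointing down, gripper open.
Joint ranges: [-2.99, 2.99], [-0.84, 1.86], [-1.1, 1.16], [-1.84, 2.11], [-1.51, 1.56], [-3.14, 3.14]. Speed limits (rad/s): [2.22, 2.22, 2.57, 3.14, 3.14, 3.14].

### API

Orientations are given as a 3x3 rotation matrix whose columns are the frame's x, y, z axes.
In Python, from cell import robot, eyes gives the robot as it stands. The module is installed in compiled form; this text tells all that it offers.
- The arm moves only by the tool move_arm, never from a script. Its argument "commands" is a list of rows, each a list of 2 entries, a list of its own where there are three numbers: the shift along the tool's x, y, z in units of 30 mm (1.0 is 30 mm), then the turn about the tool's z in units of 5 degrees (1.0 is 5 degrees). In form: [[[x, y, z], spin], ...]. A call has exactly 8 rows; each row shifts and turns the commanded pose from where the row before left it, along the tool's axes as they then stand; what a row does not reach is not made up. A row lasts 1/12 s, in which the tool goes at most 41.7 mm and 7.16 degrees, less where a joint would pass 70% of its speed; a pose out of reach is approached as far as the arm can. A call is refused whole if a number of a shift passes 1 or a number of a turn 1, either way. A call with a gripper value outside its range is refused whole. "claw" is the finger opening in mm, from 0 to 85.4, set as the call begins (left out, the last holds). The fingers move at their own pace and stop on an object; "force" is the grip in N (left out, the last holds). Time passes only in rows, so rows that do not move let the fingers close, or fill a call up. It gives the time, the measured TCP pose, the force, the opening and the grip force at its end, in the units of the state.
- robot.sense(): the state, without advancing time (a new reading comes with each control period).
- eyes.get_image(name): name is "scene" or "top" or "wrist"; returns a dict with "img" (480x640x3 uint8, blue, green, red), "range_z" (480x640 float32, m along the optical axis (not along the pixel's ray), 0 where there is no reading), "fovy" (degrees; the focal length in pixels is half the picture's height over the tangent of half this angle, whatever the lens; pixels are square), "cx", "cy" (the principal point, pixels), "D" ([k1, k2, p1, p2, k3] as OpenCV has them; the pictures are not rectified), "R" (3x3) and "t" (3): a world point X has camera coordinates R X + t. Camera axes: x right, y down, z forward; pixel columns grow to the right and rows downward; lengths in m; the calibration is good to about 2 mm. A picture is of the moment at which its call begins.
- robot.job_done(): hands the job in; it is judged then, once.
The state is a dict: "time_s": time; "joints": joint angles; "joint_vel": joint speeds; "tau": joint torques, N m; "tcp_pos": TCP position; "tcp_rot": TCP orientation; "contact_force": force on the tool from outside, world axes, zero at the start; "ft_torque": the same for the moment, N m; "gripper_width": opening from 0.0 (shut) to 1.0 (fully open); "finger_force": force on a finger pad.
Only numpy, scipy, OpenCV 4.12 (cv2) and the standard library are available. Lean on these libraries where they do the work, as an engineer would, in place of code of your own. Each camera call takes 0.05 s, during which the arm holds its last target. There are 200 camera calls.

### The job

Draw the blue-handled graver straight up out of the graver block, treating its brittle blade gently: it must not knock or lever against anything. Then tip it over, point down, to a slope halfway between upright and level, and bring its point to the magnifier's view spot below the lens, with the graver lying square across the lens's line of sight so that the edge is seen from the side. Finish while still holding it there, steady in the gripper and clear of everything else; leave the other gravers and the rest of the bench as they are and do not bump the magnifier.

Things in the scene. Friction and masses are not known exactly. Their poses are not given: they have to be found in the camera images.
- graver_blue: Graver to fetch, standing loose and upright in any of the four holes: blue handle, 45 to 80 g. Origin at the centre of its brass collar's underside, which rests on the block's top; z runs up the handle. Along z: collar 22 mm across, 0 to 7 mm; neck 18 mm at 12 mm; bulb 31 mm across, cylindrical from 24 to 41 mm (grip here); domed top at 54 mm. Blade hangs from 0 down to -65 mm.
- graver_blue_blade: Its 4 mm square steel blade, with the origin and axes of the graver itself; the point is 65 mm below this origin. Brittle: more than 6 N of contact chips it.
- graver_blue_tip (a point): The cutting point, on the graver's axis 65 mm below the collar.
- graver_pale: Neighbour graver with a pale wood handle, same shape and frame.
- graver_dark: Neighbour graver with a reddish-brown handle, same shape and frame.
- graver_black: Neighbour graver with a black handle, same shape and frame.
- block: Fixed dark wood block, 64 (x) x 216 (y) x 85 mm high, origin at the centre of its underside, left of the magnifier, yaw varies. Four holes, 17 mm wide and 76 mm deep, in a row along its y axis at -81, -27, 27 and 81 mm, a graver in each (in any order): handles stand 54 mm apart, and the clear sides for the fingers are along the block's x axis.
- magnifier: Fixed stand magnifier. Origin on the bench vertically below the view spot; its x axis runs level from there to the stand, which lies to the robot's right (yaw about -45 to -85 degrees). Round base 120 mm across and 20 mm high, centred at x = 175 mm, with a post 293 mm high; from a clamp on the post a level rod, 26 mm lower than the lens centre, reaches in to the rim.
- lens: Round black-rimmed lens, 80 mm across, 16 mm thick; origin at its centre, 64 mm from the view spot both along the magnifier's x axis and upwards. Its z axis is the line of sight, rising at 45 degrees from the view spot through the lens to the jeweller's eye. Its height differs by up to 40 mm between starts and then stays put.
- view_spot (a point): Where the lens is sharp: in the air on the lens axis, 90 mm from the lens centre on its lower side, away from the stand, 140 to 180 mm above the bench. A graver with its point here, pointing along the magnifier's x axis and down at 45 degrees, is square to the line of sight.
- ring_clamp: Bystander: wooden ring clamp lying on the bench, 130 x 27 mm, origin under its centre.
- bench_block: Bystander: steel bench block 65 x 65 x 20 mm, origin under its centre.
- mallet: Bystander: yellow-headed mallet lying on the bench, 240 mm long, 38 mm high, origin under its handle.
- stone_dish: Bystander: white dish with turquoise stones, 76 mm across, 22 mm high, origin under its centre.

How it is judged:
By the outcome, as a careful person would: the job done as asked, in the order asked, and still so for the second after the job is handed in, while the arm keeps its last pose, push and grip.
It also fails if it takes over 38 s, if anything falls off the work surface, if the arm or the gripper's body presses on something with over 40 N, if the wrist force passes 120 N, or if a joint passes its speed limit or range.

## Working session

There is one attempt and no reset: what is moved stays moved. The work goes in short steps, Python scripts to look and compute and a tool call to move; the robot and the scene stay as the last step left them, time stands still between calls to the robot, and variables do not carry over. Pictures are saved under pics/ and viewed, at most 12 in all, crops included, and the job is handed in when it is done.

Besides the shell and the picture viewer there is one more tool, called after ">>>" as a command line: name --argument value ..., lists and objects as JSON in quotes. move_arm: Moves the arm, as the interface text tells. Its arguments: {"type":"object","properties":{"commands":{"type":"array"},"claw":{"type":"number"},"force":{"type":"number"}},"required":["commands"]}

```bash
mkdir -p pics; cat > h.py <<'E'
import numpy as np, cv2
from cell import robot, eyes
def shot(n,f):
    d=eyes.get_image(n); cv2.imwrite(f'pics/{f}.png',d['img']); np.save(f'pics/{f}.npy',d,allow_pickle=True); return d
def load(f): return np.load(f'pics/{f}.npy',allow_pickle=True).item()
def K(d):
    f=240/np.tan(np.radians(d['fovy'])/2); return np.array([[f,0,d['cx']],[0,f,d['cy']],[0,0,1]])
def ray(d,u,v):
    p=cv2.undistortPoints(np.array([[[u,v]]],float),K(d),np.array(d['D'],float))[0,0]
    R=np.array(d['R']); c=-R.T@d['t']; r=R.T@np.array([p[0],p[1],1]); return c,r
def at_z(d,u,v,z):
    c,r=ray(d,u,v); return c+r*(z-c[2])/r[2]
def dep(d,u,v):
    c,r=ray(d,u,v); return c+r*d['range_z'][int(round(v)),int(round(u))]
def tri(*obs):
    A=np.zeros((3,3));b=np.zeros(3)
    for d,u,v in obs:
        c,r=ray(d,u,v); r=r/np.linalg.norm(r); P=np.eye(3)-np.outer(r,r); A+=P;b+=P@c
    X=np.linalg.solve(A,b); return X
def proj(d,X):
    return cv2.projectPoints(np.array([X],float),cv2.Rodrigues(np.array(d['R'],float))[0],np.array(d['t'],float),K(d),np.array(d['D'],float))[0][0,0]
E
python3 - <<'E'
from h import *
np.set_printoptions(precision=4,suppress=True)
s=robot.sense(); print({k:np.round(v,4) for k,v in s.items()}, robot.grip_point_offset)
for n in ['scene','top']:
    d=shot(n,n+'0'); print(n,d['fovy'],d['cx'],d['cy'],d['D'],-np.array(d['R']).T@d['t'])
E
```

```text
{'time_s': np.float64(0.0), 'joints': array([-1.5297,  0.1047,  0.0965,  1.5639,  0.    ,  1.3531]), 'joint_vel': array([ 0.0008,  0.001 , -0.0008, -0.0005, -0.0006,  0.0011]), 'tau': array([ -0.001 , -55.6934,  50.3648,   0.017 ,  -0.0005,   0.    ]), 'tcp_pos': array([ 0.1535, -0.5797,  0.2305]), 'tcp_rot': array([[ 0.9667,  0.2559, -0.    ],
       [ 0.2559, -0.9667,  0.0013],
       [ 0.0003, -0.0013, -1.    ]]), 'contact_force': array([-0.4781, -0.4968,  0.0038]), 'ft_torque': array([ 0.0321,  0.0505, -0.0529]), 'finger_force': np.float64(0.0), 'gripper_width': np.float64(0.9985)} 0.0187
scene 55.99888714753632 313.75758915482606 242.65006126739493 [-0.0603  0.      0.      0.      0.    ] [ 1.334  -0.3133  0.9114]
top 45.48644296468792 318.3130213720354 231.5933338922426 [-0.0219  0.      0.      0.      0.    ] [ 0.3576 -0.0835  1.7005]
```

View pics/scene0.png

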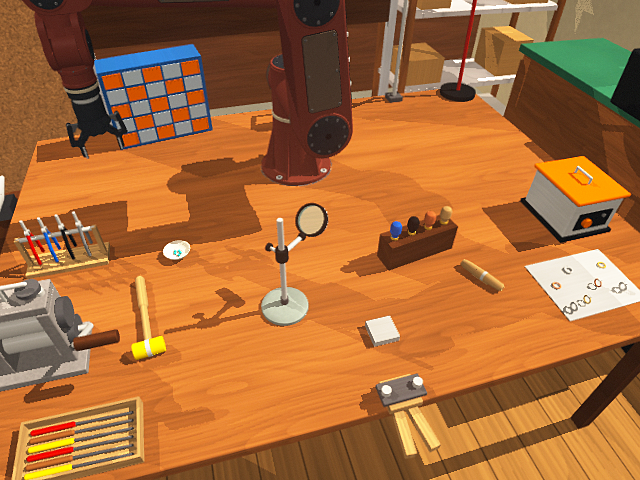

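View pics/top0.png

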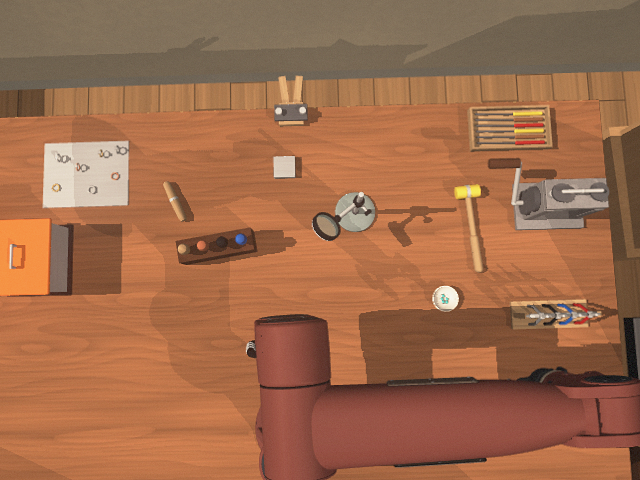

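```bash
python3 - <<'E'
from h import *
t=load('top0');s=load('scene0')
def crop(d,u,v,w,h,k): return cv2.resize(d['img'][v:v+h,u:u+w],None,fx=k,fy=k,interpolation=cv2.INTER_CUBIC)
a=crop(t,170,180,220,90,3.6); b=crop(s,255,190,220,140,3.6)
b=b[:600-a.shape[0]] if 0 else b
cv2.imwrite('pics/ctop.png',a); cv2.imwrite('pics/cscene.png',b); print(a.shape,b.shape)
E
```

```text
(324, 792, 3) (504, 792, 3)
```

View pics/ctop.png

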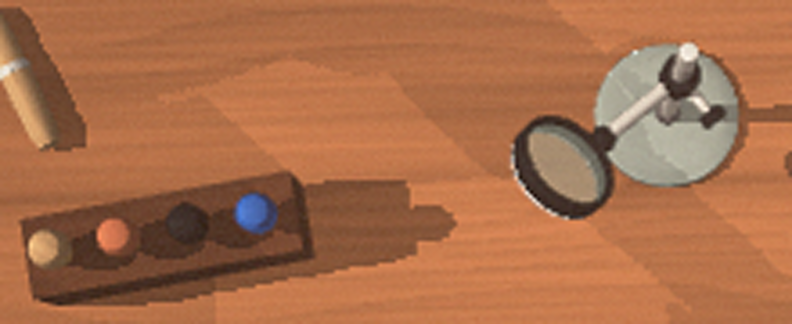

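View pics/cscene.png

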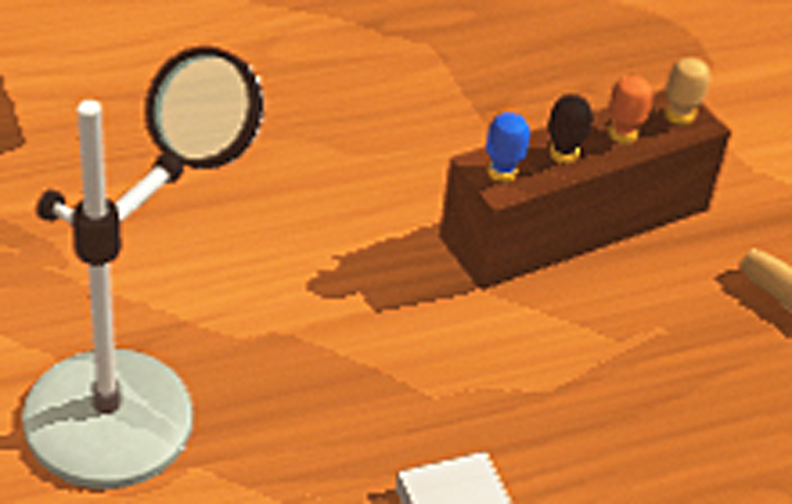

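```bash
cat > m.py <<'E'
from h import *
np.set_printoptions(precision=4,suppress=True)
def cloud(d):
    v,u=np.mgrid[0:480,0:640]; p=cv2.undistortPoints(np.stack([u,v],-1).reshape(-1,1,2).astype(float),K(d),np.array(d['D'],float)).reshape(480,640,2)
    z=d['range_z']; c=np.dstack([p[...,0]*z,p[...,1]*z,z]); X=(c-np.array(d['t']))@np.array(d['R']); X[z==0]=np.nan; return X
E
python3 - <<'E'
from m import *
t=load('top0');s=load('scene0')
for nm,d,o in(('top',t,None),('scene',s,None)):
    X=cloud(d); hsv=cv2.cvtColor(d['img'],cv2.COLOR_BGR2HSV)
    blk=(abs(X[...,2]-.085)<.006)&(np.hypot(X[...,0]-.42,X[...,1]-.17)<.16)
    r=cv2.minAreaRect(X[blk][:,:2].astype(np.float32)*1000); print(nm,'block',r, X[blk][:,2].mean())
    bl=(hsv[...,0]>105)&(hsv[...,0]<125)&(hsv[...,1]>150)&(np.hypot(X[...,0]-.42,X[...,1]-.17)<.2)
    P=X[bl]; print('blue',P.min(0),P.max(0),P.mean(0),len(P))
    ln=(X[...,2]>.15)&(X[...,2]<.33)&(np.hypot(X[...,0]-.45,X[...,1]+.12)<.18)
    P=X[ln]; print('mag',P.min(0),P.max(0),len(P))
    bs=(abs(X[...,2]-.02)<.006)&(np.hypot(X[...,0]-.45,X[...,1]+.18)<.18)
    print('base',cv2.minEnclosingCircle(X[bs][:,:2].astype(np.float32)*1000))
print('post top',tri((t,170+688/3.6,180+48/3.6),(s,255+90/3.6,190+104/3.6)))
print('lens c',tri((t,170+563/3.6,180+167/3.6),(s,255+205/3.6,190+107/3.6)))
for n,a,b in(('pale',(48,249),(689,83)),('dark',(115,238),(631,101)),('black',(186,223),(570,124)),('blue',(257,214),(508,143))):
    print(n,tri((t,170+a[0]/3.6,180+a[1]/3.6),(s,255+b[0]/3.6,190+b[1]/3.6)))
print('block corners', [at_z(t,170+a/3.6,180+b/3.6,.085)[:2] for a,b in((22,221),(293,175),(312,247),(38,296))])
E
```

```text
top block ((523.2426147460938, 219.54632568359375), (64.66134643554688, 210.189453125), 8.837617874145508) 0.08629636922366173
blue [0.523  0.1403 0.1281] [0.5426 0.1554 0.1463] [0.5331 0.1486 0.138 ] 31
mag [ 0.3213 -0.215   0.1707] [0.6213 0.0033 0.3297] 906
base ((455.5710144042969, -182.5938720703125), 174.77877807617188)
scene block ((524.2819213867188, 212.0196533203125), (69.58647918701172, 200.74783325195312), 8.649076461791992) 0.08540164356332748
blue [0.5248 0.1259 0.0933] [0.5514 0.1525 0.1419] [0.542  0.1389 0.1256] 122
mag [ 0.278  -0.2163  0.1837] [0.6213 0.0135 0.3298] 1890
base ((611.619384765625, -184.15774536132812), 54.2562255859375)
post top [ 0.6193 -0.183   0.2949]
lens c [ 0.5494 -0.0941  0.2148]
pale [0.5099 0.3049 0.1166]
dark [0.5169 0.2526 0.1158]
black [0.527  0.1975 0.1139]
blue [0.533  0.1435 0.1126]
block corners [array([0.5356, 0.3329]), array([0.5659, 0.1176]), array([0.5083, 0.1035]), array([0.4759, 0.3202])]
```

>>> move_arm --commands '[[[0.9, -0.98, -0.25], -1], [[0.98, -0.9, -0.25], -1], [[0.98, -0.75, -0.25], -1], [[0.98, -0.63, -0.25], -1], [[0.98, -0.51, -0.25], -1], [[0.98, -0.41, -0.25], -1], [[0.98, -0.31, -0.25], -1], [[0.98, -0.22, -0.25], -1]]' --claw 85

```text
time_s: 0.77
tcp_pos: [0.2827, -0.3322, 0.2914]
tcp_rot: [[0.573, 0.82, -0.0], [0.82, -0.573, 0.0], [0.0, -0.0, -1.0]]
contact_force: [1.0, 0.3, 0.7]
gripper_width: 0.993
finger_force: 0.0
```

```bash
cat >> m.py <<'E'
def st():
    s=robot.sense(); R=np.array(s['tcp_rot']); print('t',s['time_s'],'q',s['joints'],'p',s['tcp_pos'],'\nx',R[:,0],'y',R[:,1],'z',R[:,2],'yang',np.degrees(np.arctan2(R[1,1],R[0,1])),'F',s['contact_force'],'w',s['gripper_width'],s['finger_force']); return s,np.array(s['tcp_pos']),R
E
python3 - <<'E'
from m import *
s,p,R=st(); print(R.T@(np.array([.533,.1435,p[2]])-p)*1000)
E
```

```text
t 0.7667 q [-1.1675 -0.3702 -0.2284  1.7128  0.      1.0129] p [ 0.2827 -0.3322  0.2914] 
x [0.5726 0.8199 0.0001] y [ 0.8199 -0.5726 -0.0001] z [-0.      0.0002 -1.    ] yang -34.92982862618016 F [1.0173 0.2888 0.7004] w 0.992722792998352 0.0
[533.3634 -67.1661   0.0716]
```

>>> move_arm --commands '[[[1, -0.125, 0], -1], [[1, -0.04, 0], -1], [[1, 0.05, 0], -1], [[1, 0.135, 0], -1], [[1, 0.22, 0], -1], [[0.97, 0.31, 0], -1], [[0.98, 0.41, 0], -1], [[0.98, 0.52, 0], -1]]'

```text
time_s: 1.43
tcp_pos: [0.3982, -0.1142, 0.2911]
tcp_rot: [[-0.088, 0.996, -0.0], [0.996, 0.088, -0.0], [-0.0, -0.0, -1.0]]
contact_force: [0.5, -1.1, 0.7]
gripper_width: 0.997
finger_force: 0.0
```

```bash

python3 - <<'E'
from m import *
s,p,R=st(); print(R.T@(np.array([.533,.1435,p[2]])-p)*1000)
E
```

```text
t 1.4333 q [-0.5974 -0.4382 -0.2802  1.7288 -0.0001  0.8852] p [ 0.3982 -0.1142  0.2911] 
x [-0.088   0.9961 -0.0001] y [ 0.9961  0.088  -0.0001] z [-0.0001 -0.0001 -1.    ] yang 5.050571261285723 F [ 0.4798 -1.0619  0.6617] w 0.9974102993279961 0.0
[244.8335 156.9794  -0.0425]
```

>>> move_arm --commands '[[[1, 0.65, 0], -0.7], [[1, 0.6, 0], 0], [[1, 0.6, 0], 0], [[1, 0.6, 0], 0], [[1, 0.6, 0], 0], [[1, 0.6, 0], 0], [[0.95, 0.6, 0], 0], [[0.9, 0.6, 0], 0]]'

```text
time_s: 2.1
tcp_pos: [0.5099, 0.1396, 0.2909]
tcp_rot: [[-0.145, 0.989, -0.0], [0.989, 0.145, -0.0], [-0.0, -0.0, -1.0]]
contact_force: [0.6, -0.8, 0.8]
gripper_width: 0.997
finger_force: 0.0
```

```bash

python3 - <<'E'
from m import *
s,p,R=st(); print(R.T@(np.array([.533,.1435,p[2]])-p)*1000)
d=shot('wrist','w0'); print(-np.array(d['R']).T@d['t'],d['D'],d['fovy'])
for X in ((.533,.1435,.139),(.527,.1975,.139),(.533,.1435,.085)): print(proj(d,X))
E
```

```text
t 2.1 q [ 0.0196 -0.0903  0.0109  1.6724 -0.0001  1.4444] p [0.5099 0.1396 0.2909] 
x [-0.1455  0.9894 -0.    ] y [ 0.9894  0.1455 -0.0004] z [-0.0004 -0.0001 -1.    ] yang 8.364417162374579 F [ 0.5927 -0.8411  0.7929] w 0.9965755823251614 0.0
[ 0.5203 23.4475 -0.0098]
[0.4977 0.2208 0.4335] [-0.0253  0.      0.      0.      0.    ] 66.21656123016575
[350.8447 217.1372]
[354.901  150.2814]
[346.7203 202.2272]
```

View pics/w0.png

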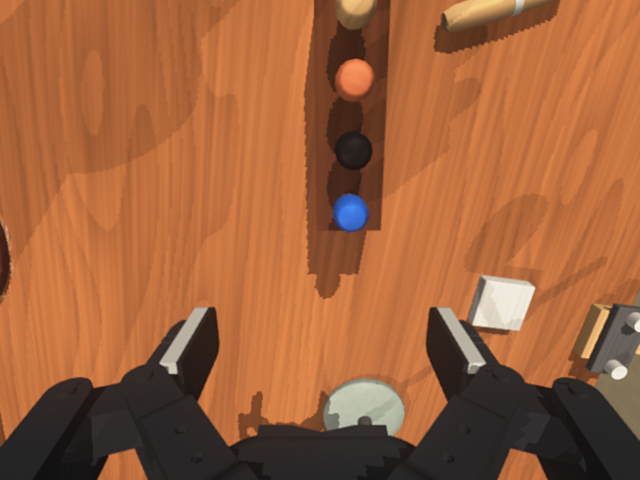

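>>> move_arm --commands '[[[0.03, 0.82, 0], 0], [[0, 0, 1], 0], [[0, 0, 1], 0], [[0, 0, 1], 0], [[0, 0, 1], 0], [[0, 0, 1], 0], [[0, 0, 0.8], 0], [[0, 0, 0.4], 0]]'

```text
time_s: 2.82
tcp_pos: [0.5318, 0.1418, 0.1013]
tcp_rot: [[-0.145, 0.989, -0.005], [0.989, 0.145, -0.0], [0.001, -0.005, -1.0]]
contact_force: [-0.7, 0.3, -1.2]
gripper_width: 0.996
finger_force: 0.0
```

```bash

python3 - <<'E'
from m import *
s,p,R=st(); print(R.T@(np.array([.5342,.144,.097])-p)*1000)
d=shot('wrist','w1');c=d['img'][250:480,150:490];cv2.imwrite('pics/w1c.png',cv2.resize(c,None,fx=2,fy=2))
g=[d['img'][...,0].astype(int)-d['img'][...,2]>60]
v,u=np.nonzero(g[0]); print(u.min(),u.max(),v.min(),v.max())
for z in (.139,.117): print(proj(d,(.5342,.144,z)))
E
```

```text
t 2.8167 q [ 0.023  -0.0235 -0.2696  1.3296 -0.0001  1.4484] p [0.5318 0.1418 0.1013] 
x [-0.1449  0.9895  0.0005] y [ 0.9894  0.1449 -0.0049] z [-0.0049 -0.0002 -1.    ] yang 8.32876922937598 F [-0.67    0.284  -1.2442] w 0.9956347575142547 0.0
[1.8128 2.717  4.3192]
290 369 285 384
[330.6319 362.4325]
[329.681  326.9978]
```

View pics/w1c.png

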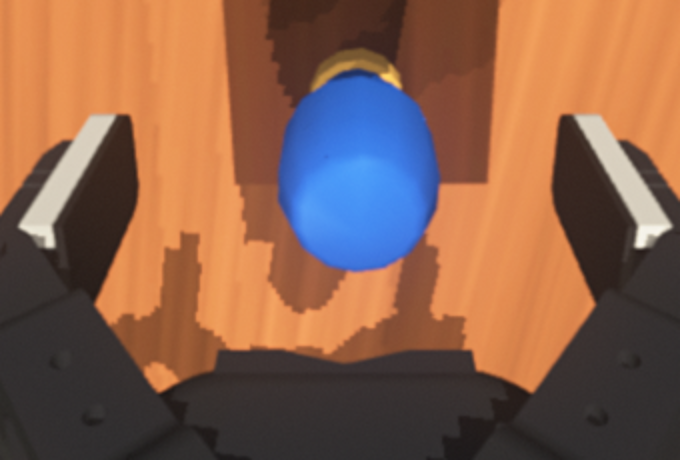

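>>> move_arm --commands '[[[0.06, 0.09, 0.1], 0], [[0, 0, 0], 0], [[0, 0, 0], 0], [[0, 0, 0], 0], [[0, 0, 0], 0], [[0, 0, 0], 0], [[0, 0, 0], 0], [[0, 0, 0], 0]]' --claw 45

```text
time_s: 3.53
tcp_pos: [0.5365, 0.1441, 0.1025]
tcp_rot: [[-0.145, 0.989, 0.0], [0.989, 0.145, -0.0], [-0.0, 0.0, -1.0]]
contact_force: [0.5, 0.1, 0.1]
gripper_width: 0.527
finger_force: 0.0
```

```bash

python3 - <<'E'
from m import *
s,p,R=st(); print(R.T@(np.array([.5342,.144,.097])-p)*1000)
E
```

```text
t 3.5333 q [ 0.0269 -0.0153 -0.2593  1.3264 -0.0001  1.4524] p [0.5365 0.1441 0.1025] 
x [-0.1448  0.9895 -0.0001] y [0.9895 0.1448 0.0003] z [ 0.0003 -0.0001 -1.    ] yang 8.325074097007045 F [0.4925 0.1191 0.0622] w 0.5273768411393746 0.0
[ 0.2642 -2.243   5.4987]
```

>>> move_arm --commands '[[[0.01, -0.07, 0.18], 0], [[0, 0, 0], 0], [[0, 0, 0], 0], [[0, 0, 0], 0], [[0, 0, 0], 0], [[0, 0, 0], 0], [[0, 0, 0], 0], [[0, 0, 0], 0]]' --claw 40

```text
time_s: 4.2
tcp_pos: [0.5343, 0.1441, 0.097]
tcp_rot: [[-0.145, 0.989, 0.0], [0.989, 0.145, -0.0], [-0.0, 0.0, -1.0]]
contact_force: [0.4, -0.6, 0.6]
gripper_width: 0.468
finger_force: 0.0
```

>>> move_arm --commands '[[[0, 0, 0], 0], [[0, 0, 0], 0], [[0, 0, 0], 0], [[0, 0, 0], 0], [[0, 0, 0], 0], [[0, 0, 0], 0], [[0, 0, 0], 0], [[0, 0, 0], 0]]' --claw 20 --force 45

```text
time_s: 4.87
tcp_pos: [0.5343, 0.1441, 0.0971]
tcp_rot: [[-0.145, 0.989, 0.0], [0.989, 0.145, -0.0], [-0.0, 0.0, -1.0]]
contact_force: [-2.1, -0.2, 4.6]
gripper_width: 0.347
finger_force: 44.7
```

```bash

python3 - <<'E'
from m import *
s,p,R=st(); print(R.T@(np.array([.5342,.144,.097])-p)*1000)
E
```

```text
t 4.8667 q [ 0.0271 -0.0188 -0.2728  1.3167 -0.0002  1.4525] p [0.5343 0.1441 0.0971] 
x [-0.1449  0.9895 -0.0002] y [0.9895 0.1449 0.0001] z [ 0.0002 -0.0001 -1.    ] yang 8.329003315212766 F [-2.0705 -0.1879  4.5576] w 0.34701425836263966 44.71772970864549
[-0.0668 -0.0752  0.087 ]
```

>>> move_arm --commands '[[[0, 0, -0.1], 0], [[0, 0, -0.2], 0], [[0, 0, -0.4], 0], [[0, 0, -0.6], 0], [[0, 0, -0.8], 0], [[0, 0, -0.9], 0], [[0, 0, -0.9], 0], [[0, 0, -0.8], 0]]'

```text
time_s: 5.53
tcp_pos: [0.5344, 0.1441, 0.2407]
tcp_rot: [[-0.145, 0.989, 0.002], [0.989, 0.145, -0.0], [-0.0, 0.002, -1.0]]
contact_force: [-0.0, -0.4, -1.5]
gripper_width: 0.344
finger_force: 44.5
```

>>> move_arm --commands '[[[0, 0, -0.8], 0], [[0, 0, -0.6], 0], [[0, 0, -0.4], 0], [[0, 0, -0.2], 0], [[0, 0, 0], 0], [[0, 0, 0], 0], [[0, 0, 0], 0], [[0, 0, 0], 0]]'

```text
time_s: 6.2
tcp_pos: [0.5338, 0.1441, 0.2968]
tcp_rot: [[-0.145, 0.989, -0.002], [0.989, 0.145, -0.0], [0.0, -0.002, -1.0]]
contact_force: [0.1, 0.2, 0.3]
gripper_width: 0.341
finger_force: 44.5
```

```bash

python3 - <<'E'
from m import *
s,p,R=st()
a=shot('scene','s1'); b=shot('top','t1'); w=shot('wrist','w2')
c=proj(a,p).astype(int); print(c)
i1=cv2.resize(a['img'][c[1]-75:c[1]+75,c[0]-90:c[0]+110],None,fx=3,fy=3)
i2=w['img'][250:475,180:480]; i2=cv2.resize(i2,(200*3//2*2//3*3//3*3//3,450)) if 0 else cv2.resize(i2,(200,150))
i1[:150,:200]=i2; cv2.imwrite('pics/c2.png',i1)
E
```

```text
t 6.2 q [ 0.0271 -0.0118  0.0977  1.682  -0.0001  1.4526] p [0.5338 0.1441 0.2968] 
x [-0.1448  0.9895  0.0001] y [ 0.9895  0.1448 -0.0017] z [-0.0017 -0.0001 -1.    ] yang 8.32538535056602 F [0.1354 0.1594 0.3135] w 0.34124008257772076 44.505146448500454
[406 172]
```

View pics/c2.png

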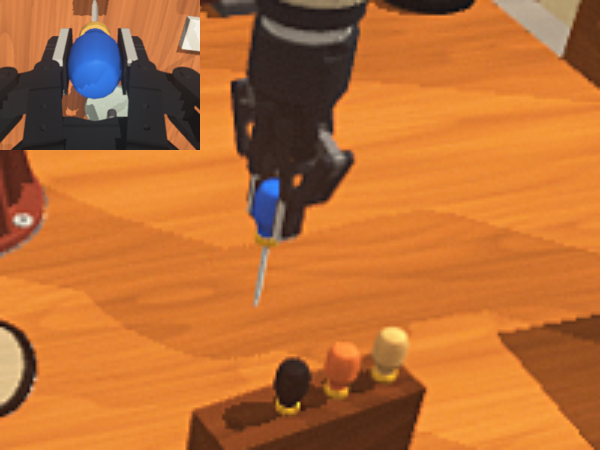

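```bash
cat > kin.py <<'E'
import numpy as np
from scipy.optimize import least_squares
S=[([-1.5297,.1047,.0965,1.5639],[.1535,-.5797,.2305]),([-1.1675,-.3702,-.2284,1.7128],[.2827,-.3322,.2914]),([-.5974,-.4382,-.2802,1.7288],[.3982,-.1142,.2911]),([.0196,-.0903,.0109,1.6724],[.5099,.1396,.2909]),([.0271,-.0188,-.2728,1.3167],[.5343,.1441,.0971]),([.0271,-.0118,.0977,1.682],[.5338,.1441,.2968]),([.023,-.0235,-.2696,1.3296],[.5318,.1418,.1013]),([.0269,-.0153,-.2593,1.3264],[.5365,.1441,.1025])]
def plane(P,q): # X radial,Z, tool down assumed for tip part
    x0,z0,L1,L2,a=P[:5]; f=q[1]-q[2]
    return x0+L1*np.sin(q[1])+L2*np.cos(f+a), z0+L1*np.cos(q[1])-L2*np.sin(f+a)
def res(P):
    o=[]
    for q,p in S:
        X,Z=plane(P,q); c,s=np.cos(q[0]),np.sin(q[0])
        o+=[c*X-s*P[5]-p[0],s*X+c*P[5]-p[1],Z-p[2]]
    return o
r=least_squares(res,[0,.1,.4,.4,0,.13]); P=r.x
if __name__=='__main__':
    print(P,np.abs(r.fun).max()); 
    print([(np.round(plane(P,q),3), q[3]+q[1]-q[2]-np.pi/2) for q,p in S])
E
python3 kin.py; python3 - <<'E'
from m import *
t=load('t1');s=load('scene0'); X=cloud(t)
# magnifier model fit: project lens rim outer circle, post top, for overlay
from scipy.optimize import least_squares
hs=cv2.cvtColor(t['img'],cv2.COLOR_BGR2HSV)
def ell(d,u0,v0,w,h):
    g=d['img'][v0:v0+h,u0:u0+w].max(2)<70
    n,l,st_,c=cv2.connectedComponentsWithStats(g.astype(np.uint8)); k=1+st_[1:,4].argmax()
    cs,_=cv2.findContours((l==k).astype(np.uint8),cv2.RETR_EXTERNAL,cv2.CHAIN_APPROX_NONE)
    e=cv2.fitEllipse(max(cs,key=len)); return (e[0][0]+u0,e[0][1]+v0),e[1],e[2]
print('top',ell(load('top0'),305,205,40,45)); print('scene',ell(s,290,198,42,42))
E
```

```text
[-4.31834122e-04 -1.44186794e-01  3.36059704e-01  5.52239743e-01
 -8.15631670e-02  1.29580898e-01] 0.0015308795333492942
[(array([0.585, 0.231]), 0.001303673205103495), (array([0.417, 0.291]), 0.00020367320510339404), (array([0.393, 0.291]), 3.673205103416066e-06), (array([0.512, 0.291]), 0.00040367320510359406), (array([0.537, 0.097]), -9.632679489657292e-05), (array([0.538, 0.297]), 0.0017036732051034509), (array([0.536, 0.101]), 0.0049036732051033205), (array([0.539, 0.103]), -0.0003963267948967619)]
top ((326.39721488952637, 225.615629196167), (24.83681297302246, 28.55099868774414), 131.1414031982422)
scene ((310.8766746520996, 220.344144821167), (29.967121124267578, 34.850860595703125), 27.0394344329834)
```

```bash
cat >> m.py <<'E'
def magpts(x,y,yaw,h,n=60):
    a=np.linspace(0,2*np.pi,n); X=np.array([np.cos(yaw),np.sin(yaw),0]);Y=np.array([-np.sin(yaw),np.cos(yaw),0]);Z=np.array([0,0,1.]);o=np.array([x,y,0])
    L=o+.064*X+(h+.064)*Z; s=(X+Z)/2**.5; u=(X-Z)/2**.5
    ring=lambda c,r,p,q: c+r*(np.outer(np.cos(a),p)+np.outer(np.sin(a),q))
    B=o+.175*X
    return L, np.vstack([ring(L+k*.008*s,.04,u,Y) for k in(-1,1)]), np.vstack([ring(B+.02*Z,.06,X,Y),ring(B,.06,X,Y)]), B+.293*Z
def hull(d,P): return cv2.convexHull(np.array([proj(d,p) for p in P],np.float32)).reshape(-1,2)
E
cat > fit.py <<'E'
from m import *
from scipy.optimize import least_squares
t=load('top0');s=load('scene0')
print('base c',at_z(t,170+668/3.6,180+115/3.6,.018),at_z(s,255+107/3.6,190+412/3.6,.018))
def bb(d,P): h=hull(d,P); return np.r_[h.min(0),h.max(0)]
c=lambda u,v,U,V,o:np.array([u/3.6+o[0],v/3.6+o[1],U/3.6+o[0],V/3.6+o[1]])
oT=(170,180);oS=(255,190)
obs=[(t,'l',c(513,114,613,219,oT)),(s,'l',c(146,46,263,168,oS)),(t,'b',c(595,44,741,187,oT)),(s,'b',c(21,348,192,485,oS))]
pt=[(t,np.array([170+688/3.6,180+48/3.6])),(s,np.array([255+90/3.6,190+104/3.6]))]
def res(P):
    L,r,b,p=magpts(*P); o=[]
    for d,k,v in obs: o.append((bb(d,r if k=='l' else b)-v))
    for d,v in pt: o.append(proj(d,p)-v)
    return np.concatenate(o)
r=least_squares(res,[.51,-.044,-.9,.151],loss='soft_l1'); print(r.x,np.degrees(r.x[2])); print(np.round(res(r.x),1))
im=[]
for d,o in((t,oT),(s,oS)):
    i=cv2.resize(d['img'],None,fx=3.6,fy=3.6,interpolation=cv2.INTER_CUBIC); L,rr,b,p=magpts(*r.x)
    for h in(hull(d,rr),hull(d,b)): cv2.polylines(i,[(h*3.6).astype(int)],True,(0,255,0),1)
    cv2.circle(i,tuple((proj(d,p)*3.6).astype(int)),3,(0,0,255),-1)
    x,y=int((o[0]+(120 if d is t else 0))*3.6),int(o[1]*3.6); im.append(i[y:y+(230 if d is t else 500),x:x+380])
im[0]=cv2.copyMakeBorder(im[0],0,270,0,0,cv2.BORDER_CONSTANT); cv2.imwrite('pics/ov.png',np.hstack(im))
E
python3 fit.py
```

```text
base c [ 0.6151 -0.1845  0.018 ] [ 0.6255 -0.1848  0.018 ]
[ 0.5098 -0.0452 -0.9046  0.1507] -51.83202507971654
[-0.5  0.2  0.6  0.1 -1.2 -0.2 -0.2  0.4 -0.6 -1.2 -0.6 -0.2  0.2 -3.
  0.2  1.  -0.3  0.6 -0.2  0.3]
```

View pics/ov.png

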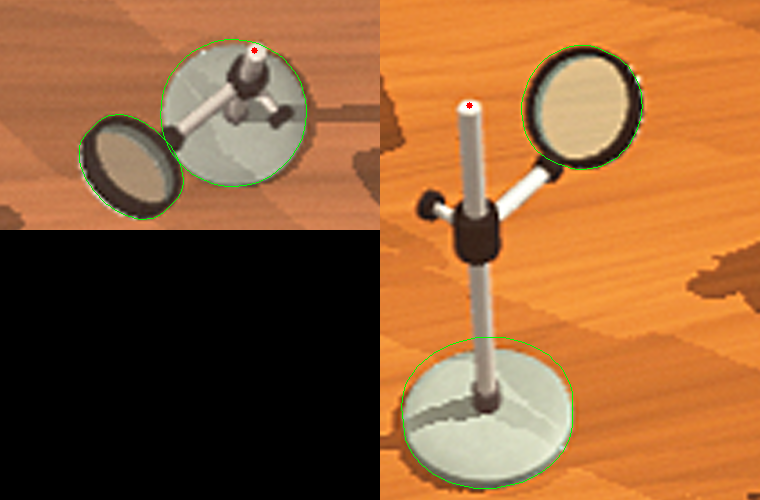

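>>> move_arm --commands '[[[-0.5, -0.15, -0.5], 1], [[-0.97, -0.22, -0.7], 1], [[-0.99, -0.14, -0.7], 1], [[-1, -0.05, -0.7], 1], [[-1, 0.03, -0.7], 1], [[-0.99, 0.12, -0.7], 1], [[-0.98, 0.21, -0.7], 1], [[-0.96, 0.29, -0.7], 1]]'

```text
time_s: 7.02
tcp_pos: [0.4959, -0.0796, 0.4608]
tcp_rot: [[0.529, 0.849, 0.0], [0.849, -0.529, -0.0], [-0.0, 0.0, -1.0]]
contact_force: [1.8, 0.0, -0.5]
gripper_width: 0.342
finger_force: 44.5
```

>>> move_arm --commands '[[[-1, 0.41, 0], 1], [[-0.98, 0.5, 0], 1], [[-0.93, 0.58, 0], 1], [[-0.88, 0.66, 0], 1], [[-0.82, 0.74, 0], 0], [[-0.82, 0.74, 0], 0], [[-0.82, 0.74, 0], 0], [[-0.82, 0.74, 0], 0]]'

```text
time_s: 7.68
tcp_pos: [0.4519, -0.34, 0.4598]
tcp_rot: [[0.785, 0.62, -0.0], [0.62, -0.785, 0.0], [-0.0, -0.0, -1.0]]
contact_force: [0.9, 0.2, -0.1]
gripper_width: 0.342
finger_force: 44.6
```

```bash
python3 -c "
from m import *
s,p,R=st()"
```

```text
t 7.6833 q [-0.8763  0.2153  0.6564  2.0118 -0.      1.5965] p [ 0.4519 -0.34    0.4598] 
x [ 0.7846  0.6201 -0.    ] y [ 0.6201 -0.7846 -0.    ] z [-0.  0. -1.] yang -51.67994449346265 F [ 0.9221  0.2447 -0.0931] w 0.3416418027398089 44.55384135246277
```

>>> move_arm --commands '[[[-0.5, 0, 0], 0.03], [[0, 0, 0], 0], [[0, 0, -0.5], 0], [[0, 0, -0.5], 0], [[0, 0, -0.5], 0], [[0, 0, -0.5], 0], [[0, 0, -0.5], 0], [[0, 0, -0.5], 0]]'

```text
time_s: 8.35
tcp_pos: [0.434, -0.3416, 0.5207]
tcp_rot: [[0.786, 0.618, 0.026], [0.619, -0.785, -0.03], [0.002, 0.039, -0.999]]
contact_force: [0.2, -0.1, -0.7]
gripper_width: 0.341
finger_force: 45.2
```

```bash
python3 -c "
from m import *
s,p,R=st()"
```

```text
t 8.35 q [-0.9047  0.2508  0.8303  2.1111  0.0017  1.57  ] p [ 0.434  -0.3416  0.5207] 
x [0.7857 0.6186 0.0016] y [ 0.6181 -0.7851  0.0392] z [ 0.0255 -0.0298 -0.9992] yang -51.789343660607834 F [ 0.2086 -0.0511 -0.7037] w 0.3406997084700937 45.234566973522305
```

>>> move_arm --commands '[[[0, 1, 0.1], 0], [[0, 1, 0.1], 0], [[0, 1, 0], 0], [[0, 1, 0], 0], [[0, 1, 0], 0], [[0, 1, 0], 0], [[0, 1, 0], 0], [[0, 1, 0], 0]]'

```text
time_s: 9.02
tcp_pos: [0.4786, -0.4399, 0.4809]
tcp_rot: [[0.785, 0.618, 0.049], [0.619, -0.785, -0.02], [0.026, 0.046, -0.999]]
contact_force: [-0.4, 0.3, -0.2]
gripper_width: 0.344
finger_force: 45.7
```

```bash
python3 -c "
from m import *
s,p,R=st(); print('tilt',np.degrees(np.arccos(-R[2,2])),'az',np.degrees(np.arctan2(R[1,2],R[0,2])))"
```

```text
t 9.0167 q [-0.9578  0.5689  1.154   2.1112  0.0289  1.5172] p [ 0.4786 -0.4399  0.4809] 
x [0.7849 0.6191 0.0264] y [ 0.6177 -0.7851  0.0462] z [ 0.0493 -0.02   -0.9986] yang -51.803558779160916 F [-0.3923  0.3348 -0.2148] w 0.34402116333478316 45.68856708705425
tilt 3.0521056260265365 az -22.068418271713632
```

>>> move_arm --commands '[[[0.05, -0.6, 0], 0], [[0.05, -0.9, 0], 0], [[0.05, -0.95, 0], 0], [[0.05, -0.95, 0], 0], [[0.05, -0.95, 0], 0], [[0.05, -0.95, 0], 0], [[0.05, -0.9, 0], 0], [[0, 0, -0.5], 0]]'

```text
time_s: 9.68
tcp_pos: [0.3704, -0.2847, 0.4848]
tcp_rot: [[0.784, 0.619, 0.045], [0.62, -0.785, -0.014], [0.027, 0.039, -0.999]]
contact_force: [1.2, -0.6, -0.6]
gripper_width: 0.342
finger_force: 45.7
```

>>> move_arm --commands '[[[0, 0, -0.8], 0], [[0, 0, -1], 0], [[0, 0, -1], 0], [[0, 0, -1], 0], [[0, 0, -1], 0], [[0, 0, -1], 0], [[0, 0, -1], 0], [[0, 0, -1], 0]]'

```text
time_s: 10.35
tcp_pos: [0.3643, -0.2789, 0.6019]
tcp_rot: [[0.786, 0.604, 0.133], [0.618, -0.773, -0.143], [0.017, 0.195, -0.981]]
contact_force: [1.4, 0.1, -1.2]
gripper_width: 0.347
finger_force: 46.6
```

```bash
cat >> m.py <<'E'
def tz():
    s,p,R=st(); az=np.degrees(np.arctan2(R[1,2],R[0,2])); print('tilt',np.degrees(np.arccos(-R[2,2])),'az',az)
    g=np.array([.510,-.0452,.1507]); d=np.array([.618,-.786,-1])/2**.5
    print('tip',p+.0783*R[:,2],'to go tool mm',R.T@(g-p-.0783*R[:,2])*1000,'angerr',np.degrees(np.arccos(d/np.linalg.norm(d)@R[:,2]))); return s,p,R
E
python3 -c "
from m import *
tz()"
```

```text
t 10.35 q [-0.9581 -0.0767  0.6585  2.1109  0.0267  1.5211] p [ 0.3643 -0.2789  0.6019] 
x [0.7858 0.6183 0.0165] y [ 0.6039 -0.7728  0.1949] z [ 0.1333 -0.1432 -0.9807] yang -51.99348409669591 F [ 1.3645  0.1333 -1.1622] w 0.3467443235968069 46.64050126913935
tilt 11.278246060803035 az -47.05082700240057
tip [ 0.3748 -0.2901  0.5251] to go tool mm [ 251.4621 -180.538   350.1521] angerr 33.76719930315504
```

>>> move_arm --commands '[[[0, 0.2, -0.98], 0], [[0, 0.22, -0.98], 0], [[0, 0.24, -0.97], 0], [[0, 0.26, -0.97], 0], [[0, 0.28, -0.96], 0], [[0, 0.3, -0.95], 0], [[0, 0.32, -0.95], 0], [[0, 0.34, -0.94], 0]]'

```text
time_s: 11.02
tcp_pos: [0.3733, -0.2851, 0.6923]
tcp_rot: [[0.788, 0.568, 0.239], [0.616, -0.73, -0.295], [0.007, 0.379, -0.925]]
contact_force: [0.1, 0.3, -1.1]
gripper_width: 0.345
finger_force: 46.6
```

```bash
python3 -c "
from m import *
tz()"
```

```text
t 11.0167 q [-0.9461 -0.033   0.8957  2.111   0.0211  1.5371] p [ 0.3733 -0.2851  0.6923] 
x [0.7876 0.6162 0.0068] y [ 0.5681 -0.7304  0.3791] z [ 0.2386 -0.2947 -0.9253] yang -52.121862909430014 F [ 0.098   0.3396 -1.0779] w 0.34457713554778635 46.64233191870153
tilt 22.284515704227672 az -51.01089108474706
tip [ 0.3919 -0.3082  0.6199] to go tool mm [ 251.8376 -302.8888  384.79  ] angerr 22.715474018467432
```

>>> move_arm --commands '[[[0, 0.15, -1], 0], [[0, 0.17, -1], 0], [[0, 0.19, -1], 0], [[0, 0.21, -1], 0], [[0, 0.23, -1], 0], [[0, 0.25, -1], 0], [[0, 0.27, -1], 0], [[0, 0.29, -1], 0]]'

```text
time_s: 11.68
tcp_pos: [0.3497, -0.2441, 0.7783]
tcp_rot: [[0.79, 0.512, 0.336], [0.613, -0.66, -0.435], [-0.001, 0.55, -0.835]]
contact_force: [0.1, -0.4, -0.1]
gripper_width: 0.343
finger_force: 46.6
```

```bash
python3 -c "
from m import *
tz()"
```

```text
t 11.6833 q [-0.9215 -0.1038  1.0187  2.1108  0.0045  1.5617] p [ 0.3497 -0.2441  0.7783] 
x [ 0.7903  0.6127 -0.0013] y [ 0.5122 -0.6596  0.5501] z [ 0.3362 -0.4354 -0.8351] yang -52.17000712709845 F [ 0.0685 -0.402  -0.0551] w 0.3433706833542371 46.64735955186188
tilt 33.37705439902325 az -52.32618834369143
tip [ 0.3761 -0.2782  0.713 ] to go tool mm [ 249.3095 -394.3928  413.1113] angerr 11.623193245713384
```

>>> move_arm --commands '[[[0, 0.22, -1], 0], [[0, 0.23, -1], 0], [[0, 0.24, -1], 0], [[0, 0.25, -1], 0], [[0, 0.26, -1], 0], [[0, 0.27, -1], 0], [[0, 0.28, -1], 0], [[0, 0.29, -1], 0]]'

```text
time_s: 12.35
tcp_pos: [0.3145, -0.1774, 0.8541]
tcp_rot: [[0.793, 0.441, 0.421], [0.609, -0.566, -0.555], [-0.006, 0.697, -0.717]]
contact_force: [0.6, 0.2, -0.1]
gripper_width: 0.342
finger_force: 46.7
```

```bash
python3 -c "
from m import *
tz()"
```

```text
t 12.35 q [-0.8133 -0.1809  1.1271  2.1107 -0.0758  1.6398] p [ 0.3145 -0.1774  0.8541] 
x [ 0.7929  0.6093 -0.0065] y [ 0.4406 -0.566   0.6968] z [ 0.4209 -0.5553 -0.7172] yang -52.09741244090435 F [ 0.5885  0.1917 -0.1361] w 0.34174860902048043 46.65461461991072
tilt 44.17346524810047 az -52.8388471073029
tip [ 0.3474 -0.2208  0.7979] to go tool mm [ 240.1027 -478.7456  435.0816] angerr 1.0883626118567487
```

>>> move_arm --commands '[[[0, 0.25, -0.6], 0], [[0, 0, 0], 0], [[0.25, -0.5, 0.3], 0], [[0.5, -0.97, 0.64], 0], [[0.5, -0.97, 0.64], 0], [[0.5, -0.97, 0.64], 0], [[0.5, -0.97, 0.64], 0], [[0.5, -0.97, 0.64], 0]]'

```text
time_s: 13.02
tcp_pos: [0.3472, -0.1059, 0.7023]
tcp_rot: [[0.793, 0.436, 0.425], [0.609, -0.56, -0.562], [-0.007, 0.704, -0.71]]
contact_force: [0.3, -0.2, 0.5]
gripper_width: 0.345
finger_force: 46.7
```

```bash
python3 -c "
from m import *
s,p,R=tz()
print(R.T@(np.array([.4606,.0177,.25])-p-.0783*R[:,2])*1000)"
```

```text
t 13.0167 q [-0.3188 -0.6527  0.2524  1.7916 -0.4117  2.0169] p [ 0.3472 -0.1059  0.7023] 
x [ 0.7933  0.6088 -0.007 ] y [ 0.4363 -0.5603  0.7041] z [ 0.4247 -0.5616 -0.7101] yang -52.095839379572375 F [ 0.3036 -0.1509  0.5257] w 0.3447526175996033 46.655989210121334
tilt 44.75752424909063 az -52.90051347921028
tip [ 0.3804 -0.1499  0.6467] to go tool mm [ 170.0116 -351.3807  348.4771] angerr 0.7964783028191958
[ 168.4211 -338.2616  221.6598]
```

>>> move_arm --commands '[[[0.5, -0.95, 0.62], 0], [[0.5, -0.95, 0.62], 0], [[0.5, -0.95, 0.62], 0], [[0.5, -0.95, 0.62], 0], [[0.5, -0.95, 0.62], 0], [[0.5, -0.95, 0.62], 0], [[0.5, -0.95, 0.62], 0], [[0.4, -0.7, 0.45], 0]]'

```text
time_s: 13.68
tcp_pos: [0.4044, 0.009, 0.4422]
tcp_rot: [[0.792, 0.44, 0.423], [0.61, -0.559, -0.561], [-0.01, 0.703, -0.712]]
contact_force: [-0.9, -0.6, -0.5]
gripper_width: 0.339
finger_force: 46.6
```

```bash
python3 -c "
from m import *
s,p,R=tz()
print(R.T@(np.array([.4606,.0177,.25])-p-.0783*R[:,2])*1000, R.T@(np.array([.4606,.0177,.1507])-p-.0783*R[:,2])*1000)"
```

```text
t 13.6833 q [ 0.171  -0.8101 -0.4113  1.5454 -0.675   2.5015] p [0.4044 0.009  0.4422] 
x [ 0.7923  0.61   -0.01  ] y [ 0.4397 -0.5595  0.7026] z [ 0.423  -0.5611 -0.7115] yang -51.83741534129098 F [-0.8871 -0.6498 -0.5081] w 0.33949054090202724 46.64741181302816
tilt 44.64085986529946 az -52.98672926044671
tip [ 0.4375 -0.0349  0.3865] to go tool mm [  53.5362 -128.0151  204.2176] angerr 0.8935338493334241
[  51.7726 -115.1613   77.3755] [  52.7685 -184.9284  148.0299]
```

>>> move_arm --commands '[[[0.4, -0.3, 0.4], 0], [[0.4, -0.5, 0.5], 0], [[0.3, -0.65, 0.6], 0], [[0.25, -0.65, 0.6], 0], [[0.2, -0.65, 0.5], 0], [[0.15, -0.4, 0.3], 0], [[0.05, -0.2, 0.14], 0], [[0, 0, 0], 0]]'

```text
time_s: 14.35
tcp_pos: [0.4404, 0.045, 0.3089]
tcp_rot: [[0.793, 0.439, 0.423], [0.61, -0.559, -0.562], [-0.009, 0.703, -0.711]]
contact_force: [-0.1, 0.3, -0.1]
gripper_width: 0.34
finger_force: 46.6
```

```bash
python3 - <<'E'
from m import *
s,p,R=tz()
v=np.array([.510,-.0452,.1507]); sd=v-.06*np.array([.618,-.786,0])
print(R.T@(sd-p-.0783*R[:,2])*1000)
# check real tip in images
a=shot('scene','s3'); b=shot('top','t3')
tip=p+.0783*R[:,2]; 
o=[]
for d,n in((a,'s'),(b,'t')):
    c=proj(d,tip); print(n,c,[proj(d,p-.0187*R[:,2])]); u,v_=c.astype(int)
    o.append(cv2.resize(d['img'][v_-40:v_+40,u-50:u+50],None,fx=4,fy=4,interpolation=cv2.INTER_CUBIC)); print(u-50,v_-40)
cv2.imwrite('pics/tip3.png',np.hstack(o))
E
```

```text
t 14.35 q [ 0.2553 -0.7632 -0.6371  1.3365 -0.7081  2.603 ] p [0.4404 0.045  0.3089] 
x [ 0.7927  0.6096 -0.0094] y [ 0.4386 -0.5595  0.7033] z [ 0.4235 -0.5616 -0.7108] yang -51.9067999628419 F [-0.1404  0.275  -0.1453] w 0.3396167142096708 46.64806301705539
tilt 44.69930153609821 az -52.98532851604189
tip [0.4736 0.001  0.2533] to go tool mm [  1.6447 -30.2881 114.2878] angerr 0.8714255764770272
[  0.9989 -72.9344  72.0993]
s [340.3923 182.0983] [array([357.4461, 146.3778])]
290 142
t [289.4534 255.1096] [array([265.5153, 270.5419])]
239 215
```

View pics/tip3.png

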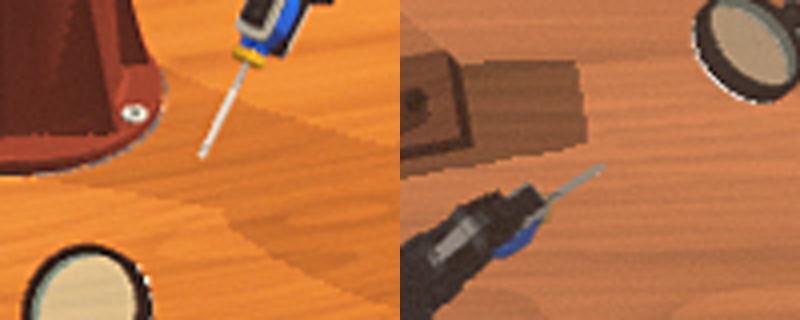

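```bash
python3 - <<'E'
from m import *
a=load('s3');b=load('t3')
T=tri((a,340.3,181.3),(b,289.8,256.5)); C=tri((a,352.5,157),(b,274,267)); 
s=robot.sense(); R=np.array(s['tcp_rot']); p=np.array(s['tcp_pos'])
print(T,R.T@(T-p)*1000,R.T@(C-p)*1000)
E
```

```text
[0.4703 0.001  0.2533] [-3.1452 -4.1117 78.6518] [-2.6589 -4.2012 12.3356]
```

>>> move_arm --commands '[[[0.05, -0.3, 0], 0], [[0, -0.5, 0], 0], [[0, -0.21, 0.3], 0], [[0, 0, 0.6], 0], [[0, 0, 0.6], 0], [[0, 0, 0.6], 0], [[0, 0, 0.3], 0], [[0, 0, 0], 0]]'

```text
time_s: 15.12
tcp_pos: [0.4593, 0.0216, 0.2377]
tcp_rot: [[0.794, 0.436, 0.424], [0.608, -0.561, -0.562], [-0.007, 0.704, -0.71]]
contact_force: [0.0, 0.6, -1.5]
gripper_width: 0.346
finger_force: 46.6
```

```bash
python3 -c "
from m import *
tz()"
```

```text
t 15.1167 q [ 0.1804 -0.8199 -0.8054  1.1662 -0.6802  2.5155] p [0.4593 0.0216 0.2377] 
x [ 0.794   0.6079 -0.007 ] y [ 0.4356 -0.5609  0.704 ] z [ 0.4241 -0.562  -0.7102] yang -52.166258939361654 F [ 0.0199  0.5608 -1.5073] w 0.34607459185935935 46.63413105066866
tilt 44.751163612266915 az -52.96368194511245
tip [ 0.4925 -0.0224  0.182 ] to go tool mm [ 0.2903 -1.6441 42.5089] angerr 0.8408961153052794
```

>>> move_arm --commands '[[[0, -0.05, 0.3], 0], [[0, 0, 0.4], 0], [[0, 0, 0.3], 0], [[0, 0, 0.15], 0], [[0, 0, 0], 0], [[0, 0, 0], 0], [[0, 0, 0], 0], [[0, 0, 0], 0]]'

```text
time_s: 15.78
tcp_pos: [0.4736, 0.0041, 0.2136]
tcp_rot: [[0.793, 0.436, 0.426], [0.609, -0.56, -0.561], [-0.006, 0.705, -0.71]]
contact_force: [-0.2, -0.5, -0.5]
gripper_width: 0.34
finger_force: 46.7
```

```bash
python3 - <<'E'
from m import *
s,p,R=tz()
a=shot('scene','s4'); b=shot('top','t4')
tip=p+.0783*R[:,2]; v=np.array([.510,-.0452,.1507])
o=[]
for d,n in((a,'s'),(b,'t')):
    c=proj(d,tip); print(n,c,'view',proj(d,v),'grip',proj(d,p-.0187*R[:,2])); u,v_=c.astype(int)
    i=cv2.resize(d['img'][v_-45:v_+45,u-50:u+50],None,fx=4,fy=4,interpolation=cv2.INTER_CUBIC); print(u-50,v_-45)
    q=((proj(d,v)-[u-50,v_-45])*4).astype(int); i[q[1],q[0]-6:q[0]+7]=(0,255,0); i[q[1]-6:q[1]+7,q[0]]=(0,255,0)
    o.append(i)
cv2.imwrite('pics/tip4.png',np.hstack(o))
E
```

```text
t 15.7833 q [ 0.126  -0.8338 -0.8616  1.0823 -0.6564  2.4505] p [0.4736 0.0041 0.2136] 
x [ 0.7928  0.6094 -0.0058] y [ 0.4357 -0.5601  0.7046] z [ 0.4261 -0.5612 -0.7096] yang -52.12081473160842 F [-0.2231 -0.4923 -0.4964] w 0.33975285235865754 46.65216183755547
tilt 44.79754118213268 az -52.79054888609027
tip [ 0.507  -0.0399  0.158 ] to go tool mm [-0.7947 -0.8305  9.458 ] angerr 0.7108565327339477
s [327.5284 222.5827] view [325.8056 225.8584] grip [344.0096 188.0099]
277 177
t [306.3961 245.1206] view [308.4068 244.2073] grip [284.9044 259.1391]
256 200
```

View pics/tip4.png

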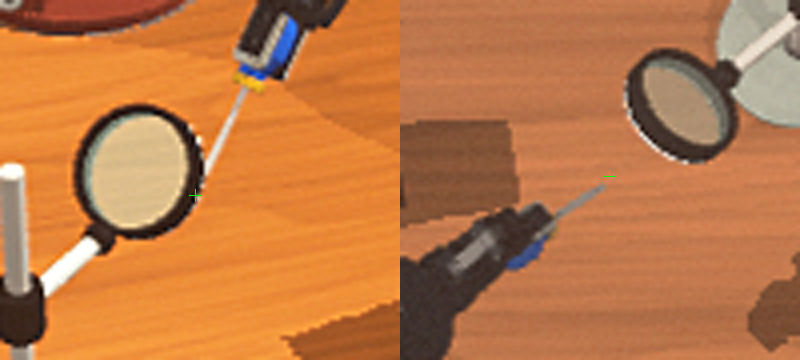

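>>> move_arm --commands '[[[0.03, 0, 0.15], 0], [[0, 0, 0.13], 0], [[0, 0, 0.06], 0], [[0, 0, 0], 0], [[0, 0, 0], 0], [[0, 0, 0], 0], [[0, 0, 0], 0], [[0, 0, 0], 0]]'

```text
time_s: 16.55
tcp_pos: [0.4786, -0.0013, 0.2058]
tcp_rot: [[0.793, 0.436, 0.426], [0.609, -0.56, -0.561], [-0.006, 0.704, -0.71]]
contact_force: [-0.6, 0.0, -0.4]
gripper_width: 0.345
finger_force: 46.7
```

```bash
python3 - <<'E'
from m import *
s,p,R=tz()
print(R.T@(np.array([.512,-.0447,.1507])-p-.0783*R[:,2])*1000, s['joint_vel'])
b=shot('top','t5'); a=shot('scene','s5'); X0=cloud(load('t4'))
tip=p+.0783*R[:,2]
o=[]
for d in(b,a):
    c=proj(d,tip);u,v_=c.astype(int);print(c,u-50,v_-45); o.append(cv2.resize(d['img'][v_-45:v_+45,u-50:u+50],None,fx=4,fy=4,interpolation=cv2.INTER_CUBIC))
cv2.imwrite('pics/tip5.png',np.hstack(o))
# bystanders unchanged?
g=np.abs(load('top0')['img'].astype(int)-b['img']).max(2)>60; print(g[90:260,0:240].sum(),g[90:300,320:640].sum())
E
```

```text
t 16.55 q [ 0.1098 -0.831  -0.8751  1.0556 -0.6492  2.4325] p [ 0.4786 -0.0013  0.2058] 
x [ 0.7929  0.6093 -0.0063] y [ 0.436  -0.5602  0.7044] z [ 0.4256 -0.5612 -0.7098] yang -52.10555604322741 F [-0.6083  0.001  -0.4341] w 0.34529306603346666 46.65498734917492
tilt 44.77969044863411 az -52.824696087117815
tip [ 0.5119 -0.0452  0.1503] to go tool mm [-1.4816 -0.546  -1.1477] angerr 0.7389507679843308
[ 0.4089  0.0459 -0.5771] [-0.0002 -0.0009 -0.0008 -0.0027 -0.0003  0.0006]
[308.41   243.5272] 258 198
[325.9997 226.4661] 275 181
37 928
```

View pics/tip5.png

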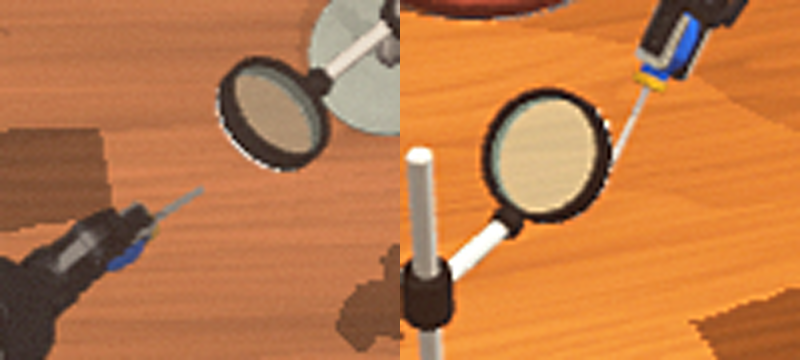

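```bash
python3 -c "
from cell import robot
print(robot.job_done())"
```

```text
the job is handed in; nothing more can be done
None
```

I drew the blue graver straight up, tipped it to about 45°, and handed the job in still gripped. Its point is within about 3 mm of the measured view spot, under 1° off square to the line of sight. The wrist felt no knocks, and the magnifier and other gravers showed no sign of being touched.

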